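# Tin of spares from the railed shelf into the toolbox

## Task

The blender repair is over and the tall, flat steel tin of spare nuts goes back into the open red toolbox. Lift the tin straight up until it is clear of the little shelf's front rail before drawing it forward, without knocking the rail, then stand it upright on the bare counter in front of the shelf and let go of it. Take it again by its two narrow edges, so that the fingers fit into the toolbox's narrow end bay, and lower it (do not drop it) upright into that bay until it stands on the floor of the box; leave everything else where it is.

Things in the scene. Friction and masses are not known exactly. Their poses are not given: they have to be found in the camera images.
- tin: The tin to move: a closed upright steel box 38 (its x) x 58 (its y) x 115 mm high, with a dark line round it 94 mm up, the tallest and flattest thing on the shelf, about 0.25 kg (0.17 to 0.35). Origin at the centre of its underside, z up. It starts on the shelf board in any of the four places, broad 58 mm faces to front and back, with only about 5 to 18 mm to its neighbours or to the shelf's end cheek on either side.
- shelf: Fixed low wooden counter shelf, open above, 104 deep (x) x 328 wide (y) mm; origin at the centre of its foot on the counter, its front looks along its own -x (to the robot). Board top 90 mm above the counter; four things stand on it in a row along y, at about y = -105, -35, 35 and 105 mm, x = 0. End cheeks at y = +-150 to 164 mm rise to 175 mm above the counter; a back lath at x = 42 to 50 mm rises to 120 mm.
- shelf_rail: The shelf's front retaining rail, a fixed steel bar 8 mm thick along the whole front. Origin on the board's top under the rail's middle, which is 45 mm in front of (-x of) the middle of the board; the rail's top is 35 mm above the board (125 mm above the counter).
- toolbox: Fixed open red plastic toolbox, 175 (x) x 300 (y) x 113 mm high, walls 5 mm, floor 8 mm thick; origin at the centre of its underside. Its press-button latch is on its -x face; its lid is folded right back onto the counter beyond its +x side (x = 95 to 290 mm, 24 mm high). A full-height partition across it leaves the narrow bay at its -y end, and a wide bay with tools at its +y end.
- bay_floor (a point): Centre of the floor of the toolbox's narrow end bay, 8 mm above the counter, with the toolbox's axes. The bay is 54 mm wide (toolbox y) and 165 mm long (toolbox x); its walls rise 105 mm above this floor on all sides. The tin fits with its 58 mm width along the bay's length.
- bare_spot (a point): A fixed point on the counter top (z = 0), in front of the shelf, in the middle of the bare stretch: nothing stands within 55 mm of it.
- low_tin: Bystander on the shelf: steel tin 56 x 56 x 75 mm high. Origin at the centre of its underside.
- spice_jar: Bystander on the shelf: round glass jar with a steel cap, 56 mm across, 105 mm high. Origin at the centre of its underside.
- ceramic_pot: Bystander on the shelf: white round ceramic pot with a knob, 58 mm across, 100 mm high. Origin at the centre of its underside.
- blender_jar: Bystander on the counter to the right: glass blender jar upside down, 124 mm across at the rim below, 195 mm high, handle on its -y side. Origin at the centre of its underside.
- socket_wrench: Bystander lying on the counter to the right: steel socket wrench about 170 mm long along its x, up to 26 mm high. Origin under its middle.
- silicone_ring: Bystander on the counter: grey silicone ring, 80 mm outside, 8 mm high. Origin at the centre of its underside.
- funnel: Bystander on the counter: orange plastic funnel standing mouth down, 110 mm across, 115 mm high. Origin at the centre of its underside.
Things that resemble listed ones, but are neither listed nor needed, are in the scene too. Leave any green or turquoise look-alike of the tin alone.

How it is judged (in metres and radians):
On the way, in this order (a step that is already met when the one before it is completed fails the run):
1. the tin is raised with its underside above the top of the shelf's rail while still behind the rail (z of tin in the frame of shelf_rail above 0.036 m and x of tin in the frame of shelf_rail above 0.025 m), for 0.05 s.
2. the tin stands upright and still on the counter in front of the shelf, let go (height (world z) of tin below 0.004 m and x of tin in the frame of shelf_rail below -0.02 m and contact force between tin and the arm below 0.05 N and contact force between tin and the fingers below 0.05 N and angle between tin's own z axis and vertical below 0.1 rad and linear speed of tin below 0.03 m/s and angular speed of tin below 0.3 rad/s), for 0.2 s.
At the end, for the whole second after the job is handed in: The tin stands released, upright (within 0.1 rad) and still, on the floor of the toolbox's narrow end bay (underside within 4 mm of the bay's floor, anywhere along the bay) (x of tin in the frame of bay_floor between -0.056 and 0.056 m and y of tin in the frame of bay_floor between -0.012 and 0.012 m and z of tin in the frame of bay_floor between -0.004 and 0.004 m and angle between tin's own z axis and vertical below 0.1 rad and linear speed of tin below 0.03 m/s and angular speed of tin below 0.3 rad/s); the robot touches nothing.
It fails at once if the tin knocks the shelf's rail (more than 8 N) (contact force between tin and shelf_rail above 8 N).
It fails at once if the tin falls or is driven into the bay (faster than 0.6 m/s inside it) (linear speed of tin above 0.6 m/s and z of tin in the frame of bay_floor below 0.1 m and x of tin in the frame of bay_floor between -0.085 and 0.085 m and y of tin in the frame of bay_floor between -0.03 and 0.03 m).
It fails at once if another thing on the shelf is moved by more than 30 mm or tipped (distance of any of low_tin, spice_jar, ceramic_pot from where it was at the start of the episode above 0.03 m or angle between any of low_tin, spice_jar, ceramic_pot's own z axis and vertical above 0.4 rad).
It fails at once if a bystander on the counter is moved by more than 40 mm (distance of any of blender_jar, socket_wrench, silicone_ring, funnel from where it was at the start of the episode above 0.04 m).
It also fails if it takes over 64 s, if anything falls off the work surface, if the arm or the gripper's body presses on something with over 40 N, if the wrist force passes 120 N, or if a joint passes its speed limit or range.

## Robot

A 6-joint arm with a two-finger parallel gripper is mounted at the origin on the work surface. World frame = base frame: x ahead of the robot, y to its left, z up, the work surface at z = 0. Lengths are in mm, angles in rad, forces in N, time in s.
With the tool pointing down it reaches from about 300 to 775 mm from the base axis. Payload 14.6 kg.
Tool frame: the origin (TCP) lies midway between the tips of the shut fingers; the grasp point (between the pads) lies 19 mm behind it (manip.hold_point_z is the distance from the TCP to the grasp point, in mm); z points along the fingers, y is the direction in which the jaws open and shut (so a half turn about z gives the same grasp; the last joint's range is limited). The gripper opens to 94 mm and grips with 3 to 60 N. Pads are 16 mm wide; open, the fingers measure 119 mm over their backs; the gripper's body (75 mm by 177 mm) begins 78 mm behind the grasp point.
Start: joints at [1.106, 0.3, 1.521, -0, 1.321, -0.067], TCP at [213.062, 507.044, 205.446] pointing down, gripper open.
Joint ranges: [-3.03, 3.03], [-0.79, 2.21], [0.23, 2.52], [-1.04, 4.18], [0, 3.07], [-2.55, 2.55]. Speed limits (rad/s): [2.22, 2.22, 2.57, 3.14, 3.14, 3.14].

## Interface

Orientations are given as [roll, pitch, yaw] about the fixed x, y, z axes, in that order (R = Rz(yaw) Ry(pitch) Rx(roll)).
In Python, from cell import manip gives the robot as it stands.
- The arm moves only by the shell command python3 -m crank 'ROWS' [OPENING] [FORCE]. ROWS is JSON, a list of rows, each an object with "offset": the shift along the world's x, y, z in m, a list of three; "spin": the turn about the world's z in degrees. In form: [{"offset": [dx, dy, dz], "spin": spin}, ...]. A call has exactly 8 rows; each row is the pose to reach, as a shift and turn from the pose measured when the call began; what a row does not reach only later rows make up. A row lasts 1/12 s, in which the tool goes at most 41.7 mm and 7.16 degrees, less where a joint would pass 70% of its speed; a pose out of reach is approached as far as the arm can. A call with a gripper value outside its range is refused whole. OPENING is the opening, from 0 (shut) to 1 (fully open), set as the call begins (- or left out, the last holds). The fingers move at their own pace and stop on an object; FORCE is the grip in N (left out, the last holds). Time passes only in rows, so rows that repeat a pose let the fingers close, or fill a call up. It gives the time, the measured TCP pose, the force and the opening at its end, in the units of the state.
- manip.read_state(): the state, without advancing time (a new reading comes with each control period).
- manip.camera(name): name is "scene" or "top"; returns a dict with "pixels" (384x512x3 uint8, red, green, blue), "fx", "fy", "cx", "cy" (pixels), "k1" (the pictures are not rectified: a ray, as slopes to the right and down, at radius r is drawn at 1 + k1 r^2 times it, then the intrinsics apply), "extrinsics" (4x4, takes a point from world to camera coordinates). Camera axes: x right, y down, z forward; pixel columns grow to the right and rows downward; lengths in mm; the calibration is good to about 2 mm. A picture is of the moment at which its call begins. There is no depth.
- manip.sign_off(): hands the job in, once; it reports no verdict.
Trained networks look in a picture, given as the dict that the camera call returned (one of the last four; its "shot" number tells which), for a name from the list of things; names that differ only in an ending like _2 or _b are one class to them, and where a whole thing is asked for, a point or a joint stands for the part that bears it (a point fixed in the world has none). Each returns a list of dicts, best first, with "conf" (0 to 1); they miss things now and then, are a little off and sometimes report something else, mostly with a low value. They report only what shows in the picture. A call takes as long as a camera call. They do not tell look-alikes from the thing itself.
- manip.search_frame(picture, name): "location" ([x, y, z] in mm, in world coordinates, good to about 4 mm: the middle of the surface that is visible of it).
- manip.masks_of(picture, name): "mask" (384x512 bool, what is visible of it).
The state is a dict: "clock": time; "joints": joint angles; "qd": joint speeds; "effort": joint torques, N m; "eef_pos": TCP position; "eef_rot": TCP orientation; "wrist_force": force on the tool from outside, world axes, zero at the start; "moment": the same for the moment, N m; "finger_gap": finger opening in mm.
Only numpy, scipy, OpenCV 4.12 (cv2) and the standard library are available. Lean on these libraries where they do the work, as an engineer would, in place of code of your own. Each camera call takes 0.05 s, during which the arm holds its last target. There are 200 camera calls.

## Working session

There is one attempt and no reset: what is moved stays moved. The work goes in short steps, Python scripts to look and compute and a shell command to move; the robot and the scene stay as the last step left them, time stands still between calls to the robot, and variables do not carry over. Pictures are saved under pics/ and viewed, about 8 in all and at most 12, crops included, and the job is handed in when it is done.

```bash
mkdir -p pics; ls; cat > h.py <<'E'
import numpy as np, cv2
from cell import manip
def snap(n,f,crop=None,s=1):
    p=manip.camera(n); im=p["pixels"][:,:,::-1]
    if crop: a,b,c,d=crop; im=im[b:d,a:c]
    if s!=1: im=cv2.resize(im,None,fx=s,fy=s,interpolation=cv2.INTER_CUBIC)
    cv2.imwrite("pics/"+f,im); return p
def proj(p,X):
    X=np.atleast_2d(X); E=np.array(p["extrinsics"]); c=X@E[:3,:3].T+E[:3,3]
    s=c[:,:2]/c[:,2:]; s=s*(1+p["k1"]*(s**2).sum(1,keepdims=True))
    return s*[p["fx"],p["fy"]]+[p["cx"],p["cy"]]
def onplane(p,uv,z):
    uv=np.atleast_2d(uv).astype(float); E=np.array(p["extrinsics"])
    d=(uv-[p["cx"],p["cy"]])/[p["fx"],p["fy"]]; s=d.copy()
    for _ in range(20): s=d/(1+p["k1"]*(s**2).sum(1,keepdims=True))
    r=np.c_[s,np.ones(len(s))]@E[:3,:3]; o=-E[:3,:3].T@E[:3,3]
    return o+r*((z-o[2])/r[:,2])[:,None]
E
python3 - <<'E'
from h import *
a=snap("scene","s1.png",s=1.5); b=snap("top","t1.png",s=1.5)
for p in (a,b):
    E=np.array(p["extrinsics"]);print((-E[:3,:3].T@E[:3,3]).round(), p["fx"],p["k1"])
    for n in "tin shelf shelf_rail toolbox low_tin spice_jar ceramic_pot blender_jar socket_wrench silicone_ring funnel".split():
        print(n,[(np.round(d["location"]).tolist(),round(d["conf"],2),proj(p,d["location"]).round()[0].tolist()) for d in manip.search_frame(p,n)[:3]])
print(manip.read_state())
E
```

```text
pics
[1206. -109. 1074.] 383.31533779561926 -0.07441300158406786
tin [([737.0, -244.0, 96.0], 0.85, [193.0, 257.0]), ([729.0, -367.0, 95.0], 0.78, [149.0, 256.0]), ([736.0, -148.0, 108.0], 0.72, [227.0, 253.0])]
shelf [([625.0, -185.0, 91.0], 0.87, [214.0, 222.0]), ([505.0, 386.0, 21.0], 0.6, [385.0, 193.0])]
shelf_rail []
toolbox [([512.0, 386.0, 23.0], 0.7, [386.0, 194.0])]
low_tin [([603.0, -213.0, 167.0], 0.76, [202.0, 202.0])]
spice_jar [([601.0, -280.0, 170.0], 0.93, [178.0, 202.0])]
ceramic_pot [([597.0, -82.0, 167.0], 0.56, [248.0, 198.0])]
blender_jar [([420.0, -425.0, 129.0], 0.81, [138.0, 164.0])]
socket_wrench [([357.0, -285.0, 18.0], 0.7, [187.0, 168.0])]
silicone_ring [([376.0, 79.0, 8.0], 0.53, [291.0, 169.0]), ([510.0, 386.0, 20.0], 0.21, [386.0, 194.0])]
funnel [([377.0, -159.0, 37.0], 0.96, [223.0, 167.0])]
[ 376.  -48. 1104.] 414.4983386450787 -0.05358295821434527
tin [([704.0, -366.0, 99.0], 0.97, [380.0, 129.0]), ([573.0, -142.0, 204.0], 0.94, [296.0, 169.0]), ([715.0, -246.0, 112.0], 0.89, [333.0, 122.0])]
shelf [([563.0, -186.0, 115.0], 0.89, [310.0, 181.0])]
s
[... 576 characters left out ...]
3.0, -156.0, 33.0], 0.97, [294.0, 268.0])]
{'clock': 1.2, 'joints': array([ 1.10636961e+00,  2.99905397e-01,  1.52097927e+00,  2.17430762e-05,
        1.32067004e+00, -6.66126443e-02]), 'qd': array([ 0.00041069, -0.00188767,  0.00023146,  0.00053394, -0.00053735,
       -0.00135911]), 'effort': array([-1.06217627e-03, -5.31698477e+01, -3.52891088e+01,  7.07703573e-02,
        2.15190154e-02,  2.39109391e-05]), 'eef_pos': array([213.07934919, 507.05544634, 205.45139971]), 'eef_rot': array([ 3.14155339e+00, -1.84940859e-05,  2.74377320e+00]), 'wrist_force': array([ 0.19970469, -0.7818997 ,  0.13356397]), 'moment': array([ 0.00134703, -0.00273521, -0.03607811]), 'finger_gap': 93.96489112787705}
```

View pics/s1.png

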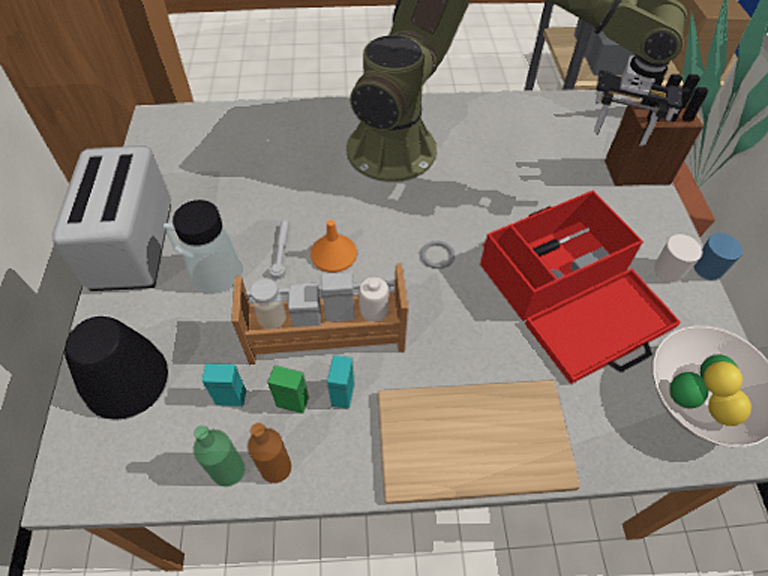

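View pics/t1.png

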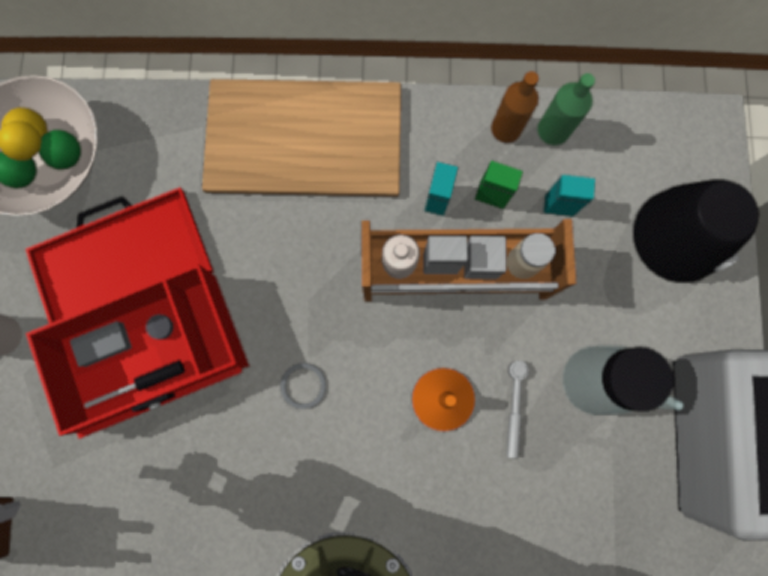

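The scene view shows the shelf with, from left to right, jar, low tin, steel tin (about (338,300) in the 1.5x picture) and pot. The green and turquoise look-alikes stand behind it. In the top view (1.5x) the tin is at (447,254) between the pot and the low tin. The bay is at the right end of the red toolbox, around (205,325).

```bash
python3 - <<'E'
from h import *
p=manip.camera("top"); im=p["pixels"][:,:,::-1]
a=cv2.resize(im[140:205,235:390],None,fx=5,fy=5,interpolation=cv2.INTER_CUBIC)
b=cv2.resize(im[165:295,15:170],None,fx=5,fy=5,interpolation=cv2.INTER_CUBIC)
cv2.imwrite("pics/c1.png",a[:, :775]);cv2.imwrite("pics/c2.png",b[:600])
# tin mask, top face fit
ms=manip.masks_of(p,"tin")
for m in ms:
    M=m["mask"].astype(np.uint8); r=cv2.minAreaRect(cv2.findNonZero(M)); print(round(m["conf"],2),r)
for m in manip.masks_of(p,"toolbox")[:1]:
    print(cv2.minAreaRect(cv2.findNonZero(m["mask"].astype(np.uint8))))
E
```

```text
0.73 ((296.5, 170.0), (24.0, 29.0), 90.0)
0.65 ((293.3752136230469, 125.72832489013672), (14.89289379119873, 34.708011627197266), 14.620874404907227)
0.59 ((379.5, 129.5), (27.0, 33.0), 90.0)
0.57 ((332.3982238769531, 122.78506469726562), (25.225229263305664, 28.25225257873535), 19.653823852539062)
((80.38320922851562, 206.1788330078125), (141.90879821777344, 135.58656311035156), 70.01689910888672)
```

View pics/c1.png

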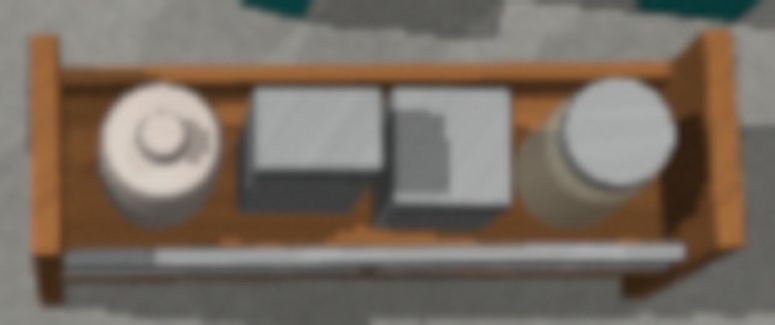

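View pics/c2.png

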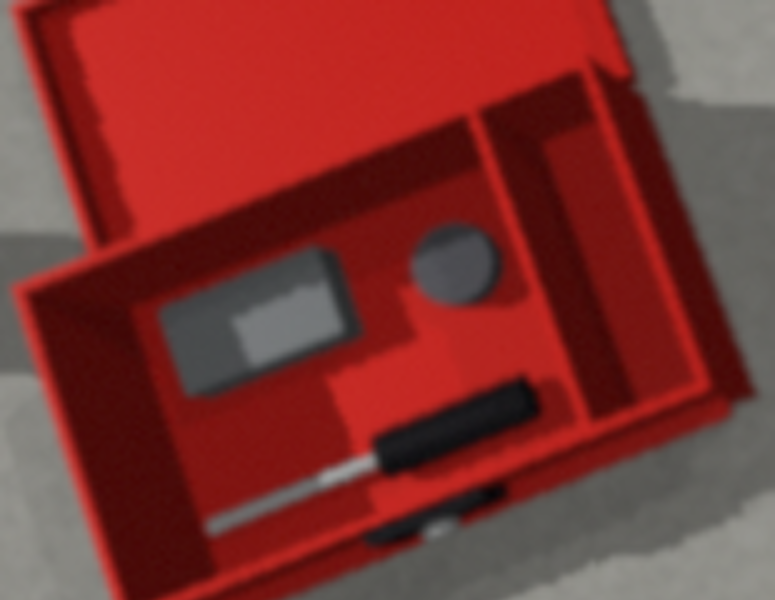

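The crops show the tin's top face with corners (255,86), (382,88), (385,170), (250,166) in c1. The toolbox rim corners are about (15,288), (592,62) and (712,385) in c2, with the partition running from (474,112) to (588,420).

```bash
python3 - <<'E'
from h import *
p=manip.camera("top")
def P(c,o,z): return onplane(p,(np.array(c,float)-2)/5+o,z)
t=P([[255,86],[382,88],[385,170],[250,166]],[235,140],205); print(t.round(1),t.mean(0).round(1))
print("cheeks/rail",P([[45,38],[45,255],[718,35],[735,245]],[235,140],175).round(1).tolist(),P([[65,251],[685,246]],[235,140],125).round(1).tolist())
r=P([[15,288],[592,62],[712,385],[118,600]],[15,165],113); print("box",r.round(1).tolist())
e=r[2]-r[1]; print(np.linalg.norm(e),np.degrees(np.arctan2(*-e[[1,0]]))); e=r[0]-r[1]; print(np.linalg.norm(e),np.degrees(np.arctan2(-e[0],e[1])))
print("part",P([[474,112],[588,420]],[15,165],113).round(1).tolist())
E
```

```text
[[ 599.4 -119.5  205. ]
 [ 599.8 -176.2  205. ]
 [ 562.5 -177.5  205. ]
 [ 563.  -117.6  205. ]] [ 581.2 -147.7  205. ]
cheeks/rail [[627.5, -24.7, 175.0], [526.0, -27.1, 175.0], [636.3, -337.6, 175.0], [537.3, -342.6, 175.0]] [[536.2, -35.6, 125.0], [545.0, -334.1, 125.0]]
box [[447.0, 520.8, 113.0], [564.0, 244.8, 113.0], [408.8, 177.4, 113.0], [300.4, 455.7, 113.0]]
169.18811136026991 23.50550111784453
299.7203175695773 22.97815231562336
part [[538.0, 301.1, 113.0], [390.9, 235.7, 113.0]]
```

```bash
python3 -m crank '[{"offset":[0.008,-0.012,0.03],"spin":-3},{"offset":[0.022,-0.04,0.06],"spin":-7},{"offset":[0.038,-0.07,0.085],"spin":-11},{"offset":[0.055,-0.1,0.1],"spin":-15},{"offset":[0.072,-0.13,0.1],"spin":-19},{"offset":[0.09,-0.16,0.1],"spin":-23},{"offset":[0.105,-0.19,0.1],"spin":-27},{"offset":[0.12,-0.215,0.1],"spin":-30}]' 0.6
python3 -m crank '[{"offset":[0.016,-0.028,0],"spin":-4},{"offset":[0.032,-0.056,0],"spin":-8},{"offset":[0.048,-0.084,0],"spin":-12},{"offset":[0.064,-0.112,0],"spin":-16},{"offset":[0.08,-0.14,0],"spin":-20},{"offset":[0.096,-0.168,0],"spin":-24},{"offset":[0.112,-0.196,0],"spin":-28},{"offset":[0.128,-0.22,0],"spin":-32}]'
```

```text
clock: 2.07
eef_pos: [333.5, 290.2, 305.8]
eef_rot: [3.141, 0.0, 2.216]
wrist_force: [0.6, 0.0, -0.1]
finger_gap: 56.0
clock: 2.73
eef_pos: [462.0, 68.3, 305.9]
eef_rot: [3.14, 0.0, 1.654]
wrist_force: [0.8, 0.8, 0.1]
finger_gap: 56.5
```

```bash
python3 -m crank '[{"offset":[0.015,-0.03,0],"spin":-1},{"offset":[0.032,-0.06,0],"spin":-2},{"offset":[0.049,-0.09,0],"spin":-3},{"offset":[0.066,-0.12,0],"spin":-3.8},{"offset":[0.083,-0.15,0],"spin":-3.8},{"offset":[0.098,-0.18,0],"spin":-3.8},{"offset":[0.11,-0.203,0],"spin":-3.8},{"offset":[0.119,-0.216,0],"spin":-3.8}]'
python3 -m crank '[{"offset":[0,0,-0.02],"spin":0},{"offset":[0,0,-0.04],"spin":0},{"offset":[0,0,-0.06],"spin":0},{"offset":[0,0,-0.07],"spin":0},{"offset":[0,0,-0.075],"spin":0},{"offset":[0,0,-0.075],"spin":0},{"offset":[0,0,-0.075],"spin":0},{"offset":[0,0,-0.075],"spin":0}]'
python3 - <<'E'
from h import *
p=snap("top","t2.png",(235,120,390,230),5)
q=snap("scene","s2.png",(150,150,290,260),5)
s=manip.read_state(); print(s["eef_pos"],s["eef_rot"],s["finger_gap"]); print(proj(p,s["eef_pos"]),proj(q,s["eef_pos"]))
E
```

```text
clock: 3.4
eef_pos: [581.5, -150.3, 305.3]
eef_rot: [3.141, 0.0, 1.586]
wrist_force: [-0.5, 0.7, -0.1]
finger_gap: 56.4
clock: 4.07
eef_pos: [581.9, -150.4, 231.6]
eef_rot: [3.139, 0.001, 1.586]
wrist_force: [0.1, -0.5, 0.5]
finger_gap: 56.4
[ 581.82515957 -150.37792904  231.33912419] [3.13977680e+00 7.29217859e-04 1.58555621e+00] 56.4305248212924
[[300.81792754 162.10961403]] [[222.78343826 181.41239528]]
```

View pics/s2.png

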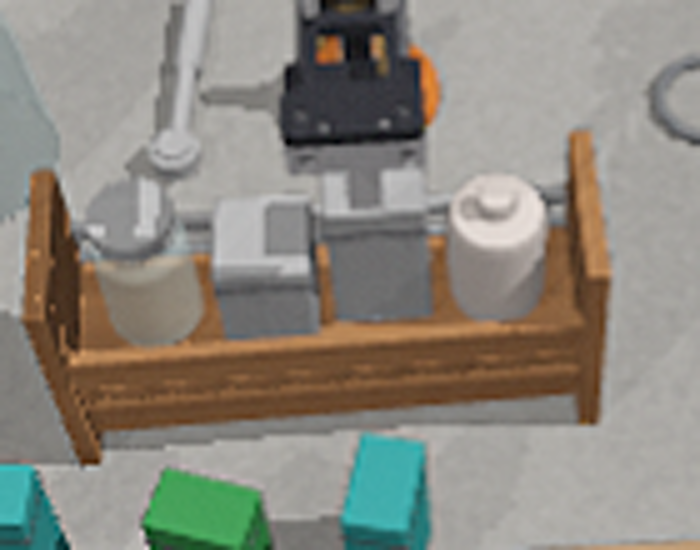

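The scene crop shows the gripper above the tin. The tin's top face corners are (326,172), (418,175), (432,211) and (323,219).

```bash
python3 - <<'E'
from h import *
q=manip.camera("scene")
t=onplane(q,(np.array([[326,172],[418,175],[432,211],[323,219]])-2)/5+[150,150],205); print(t.round(1),t.mean(0))
E
```

```text
[[ 570.  -174.1  205. ]
 [ 575.1 -122.7  205. ]
 [ 600.1 -115.8  205. ]
 [ 601.9 -175.9  205. ]] [ 586.77753176 -147.14929041  205.        ]
```

```bash
python3 -m crank '[{"offset":[0,0.003,-0.01],"spin":0},{"offset":[0,0.003,-0.025],"spin":0},{"offset":[0,0.003,-0.04],"spin":0},{"offset":[0,0.003,-0.055],"spin":0},{"offset":[0,0.003,-0.068],"spin":0},{"offset":[0,0.003,-0.076],"spin":0},{"offset":[0,0.003,-0.078],"spin":0},{"offset":[0,0.003,-0.078],"spin":0}]'
python3 -m crank '[{"offset":[0,0,0],"spin":0},{"offset":[0,0,0],"spin":0},{"offset":[0,0,0],"spin":0},{"offset":[0,0,0],"spin":0},{"offset":[0,0,0],"spin":0},{"offset":[0,0,0],"spin":0},{"offset":[0,0,0],"spin":0},{"offset":[0,0,0],"spin":0}]' 0.3 25
```

```text
clock: 4.88
eef_pos: [581.7, -147.2, 152.8]
eef_rot: [3.141, 0.0, 1.586]
wrist_force: [0.5, 1.0, 0.1]
finger_gap: 56.2
clock: 5.55
eef_pos: [581.9, -147.3, 153.4]
eef_rot: [3.14, 0.001, 1.586]
wrist_force: [-1.1, 0.8, 5.5]
finger_gap: 38.1
```

```bash
python3 -m crank '[{"offset":[0,0,0.003],"spin":0},{"offset":[0,0,0.01],"spin":0},{"offset":[0,0,0.02],"spin":0},{"offset":[0,0,0.032],"spin":0},{"offset":[0,0,0.044],"spin":0},{"offset":[0,0,0.055],"spin":0},{"offset":[0,0,0.063],"spin":0},{"offset":[0,0,0.065],"spin":0}]' 0.1 30
python3 -m crank '[{"offset":[0,0,0.002],"spin":0},{"offset":[0,0,0.002],"spin":0},{"offset":[0,0,0.002],"spin":0},{"offset":[0,0,0.002],"spin":0},{"offset":[0,0,0.002],"spin":0},{"offset":[0,0,0.002],"spin":0},{"offset":[0,0,0.002],"spin":0},{"offset":[0,0,0.002],"spin":0}]'
python3 - <<'E'
from h import *
q=snap("scene","s3.png",s=1.5); print(manip.read_state()["wrist_force"],manip.read_state()["finger_gap"])
E
```

```text
clock: 6.22
eef_pos: [582.3, -147.4, 220.5]
eef_rot: [3.137, 0.002, 1.586]
wrist_force: [-0.1, 0.8, -2.8]
finger_gap: 37.9
clock: 6.88
eef_pos: [582.3, -147.4, 222.4]
eef_rot: [3.138, 0.001, 1.586]
wrist_force: [-0.6, -0.1, -3.4]
finger_gap: 37.7
[-0.08077839  0.16369709 -2.67689173] 37.98204504788014
```

View pics/s3.png

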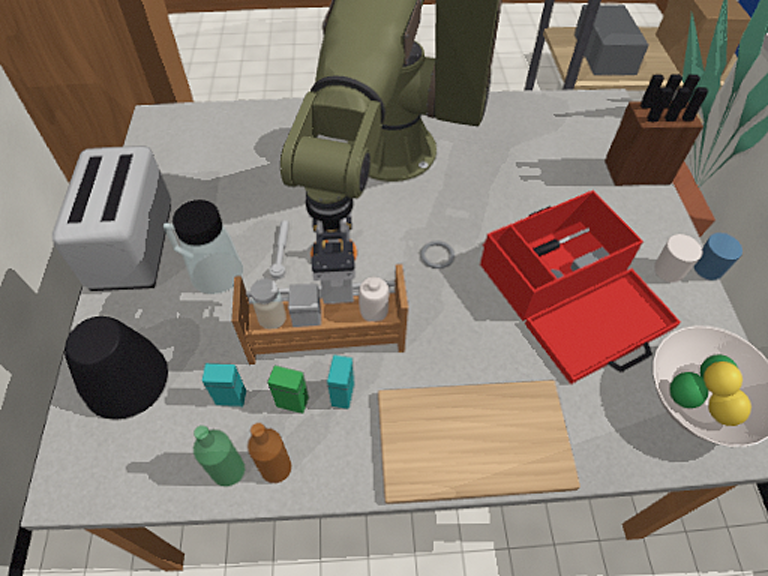

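The tin hangs upright in the jaws above the shelf, and its neighbours haven't moved. Next I draw it straight forward, then diagonally to the bare stretch.

```bash
python3 -m crank '[{"offset":[-0.005,0,0.005],"spin":0},{"offset":[-0.017,0,0.005],"spin":0},{"offset":[-0.032,0,0.005],"spin":0},{"offset":[-0.048,0,0.005],"spin":0},{"offset":[-0.064,0,0.005],"spin":0},{"offset":[-0.08,0.003,0.005],"spin":0},{"offset":[-0.096,0.012,0.005],"spin":0},{"offset":[-0.11,0.022,0.005],"spin":0}]'
python3 -m crank '[{"offset":[-0.012,0.015,0],"spin":0},{"offset":[-0.024,0.03,0],"spin":0},{"offset":[-0.036,0.045,0],"spin":0},{"offset":[-0.046,0.06,0],"spin":0},{"offset":[-0.055,0.073,-0.005],"spin":0},{"offset":[-0.061,0.083,-0.015],"spin":0},{"offset":[-0.065,0.089,-0.027],"spin":0},{"offset":[-0.066,0.09,-0.04],"spin":0}]'
python3 -m crank '[{"offset":[0,0,-0.015],"spin":0},{"offset":[0,0,-0.03],"spin":0},{"offset":[0,0,-0.045],"spin":0},{"offset":[0,0,-0.06],"spin":0},{"offset":[0,0,-0.075],"spin":0},{"offset":[0,0,-0.088],"spin":0},{"offset":[0,0,-0.097],"spin":0},{"offset":[0,0,-0.1],"spin":0}]'
```

```text
clock: 7.6
eef_pos: [471.1, -125.4, 227.8]
eef_rot: [3.137, 0.002, 1.585]
wrist_force: [0.4, 0.8, -2.3]
finger_gap: 38.0
clock: 8.27
eef_pos: [404.5, -34.6, 188.2]
eef_rot: [3.135, 0.002, 1.586]
wrist_force: [-0.8, -0.6, -2.5]
finger_gap: 38.0
clock: 8.93
eef_pos: [404.0, -34.6, 87.5]
eef_rot: [3.136, 0.002, 1.586]
wrist_force: [0.2, -0.5, -2.1]
finger_gap: 37.9
```

```bash
python3 -m crank '[{"offset":[0,0,-0.006],"spin":0},{"offset":[0,0,-0.012],"spin":0},{"offset":[0,0,-0.016],"spin":0},{"offset":[0,0,-0.019],"spin":0},{"offset":[0,0,-0.021],"spin":0},{"offset":[0,0,-0.023],"spin":0},{"offset":[0,0,-0.0245],"spin":0},{"offset":[0,0,-0.0245],"spin":0}]'
```

```text
clock: 9.6
eef_pos: [404.2, -34.6, 63.4]
eef_rot: [3.136, 0.002, 1.586]
wrist_force: [-2.1, -0.6, 4.6]
finger_gap: 38.0
```

```bash
Z='x'; python3 -m crank '[{"offset":[0,0,0.0005],"spin":0},{"offset":[0,0,0.0005],"spin":0},{"offset":[0,0,0.0005],"spin":0},{"offset":[0,0,0.0005],"spin":0},{"offset":[0,0,0.0005],"spin":0},{"offset":[0,0,0.0005],"spin":0},{"offset":[0,0,0.0005],"spin":0},{"offset":[0,0,0.0005],"spin":0}]' 0.7
python3 -m crank '[{"offset":[0,0,0.005],"spin":0},{"offset":[0,0,0.02],"spin":0},{"offset":[0,0,0.04],"spin":0},{"offset":[0,0,0.06],"spin":0},{"offset":[0,0,0.08],"spin":0},{"offset":[0,0,0.095],"spin":0},{"offset":[0,0,0.1],"spin":0},{"offset":[0,0,0.1],"spin":0}]'
python3 -m crank '[{"offset":[0,0,0],"spin":7},{"offset":[0,0,0],"spin":14},{"offset":[0,0,0],"spin":21},{"offset":[0,0,0],"spin":28},{"offset":[0,0,0],"spin":35},{"offset":[0,0,0],"spin":42},{"offset":[0,0,0],"spin":49},{"offset":[0,0,0],"spin":56}]' 1
python3 -m crank '[{"offset":[0,0,0],"spin":7},{"offset":[0,0,0],"spin":14},{"offset":[0,0,0],"spin":21},{"offset":[0,0,0],"spin":28},{"offset":[0,0,0],"spin":34},{"offset":[0,0,0],"spin":34},{"offset":[0,0,0],"spin":34},{"offset":[0,0,0],"spin":34}]'
python3 - <<'E'
from h import *
p=manip.camera("top");q=manip.camera("scene")
for r in (p,q): print([(d["location"],d["conf"],proj(r,d["location"])) for d in manip.search_frame(r,"tin")])
a=cv2.resize(p["pixels"][200:270,215:315,::-1],None,fx=5,fy=5,interpolation=cv2.INTER_CUBIC)
b=cv2.resize(q["pixels"][120:190,210:310,::-1],None,fx=5,fy=5,interpolation=cv2.INTER_CUBIC)
cv2.imwrite("pics/m1.png",cv2.vconcat([a,b])[:600] if 0 else cv2.resize(cv2.hconcat([a,b]),(800,280)))
E
```

```text
clock: 10.27
eef_pos: [404.2, -34.6, 63.9]
eef_rot: [3.136, 0.002, 1.586]
wrist_force: [0.7, -0.3, 0.2]
finger_gap: 65.7
clock: 10.93
eef_pos: [404.6, -34.7, 164.9]
eef_rot: [3.134, 0.002, 1.586]
wrist_force: [0.5, -0.0, -0.9]
finger_gap: 65.5
clock: 11.6
eef_pos: [404.2, -34.6, 163.7]
eef_rot: [3.135, 0.001, 2.569]
wrist_force: [0.5, 0.1, 1.0]
finger_gap: 94.2
clock: 12.27
eef_pos: [404.0, -34.6, 163.2]
eef_rot: [3.135, -0.0, -3.124]
wrist_force: [-0.4, 0.7, -0.3]
finger_gap: 93.8
[([715.0, -247.8, 109.5], 0.86, array([[333.89534256, 122.21905172]])), ([702.7, -144.5, 115.0], 0.79, array([[292.98742538, 125.2494758 ]])), ([701.4, -366.6, 100.1], 0.68, array([[379.84327913, 129.77743322]]))]
[([725.6, -368.0, 96.0], 0.94, array([[148.97486351, 255.02138139]])), ([735.4, -146.7, 108.9], 0.91, array([[227.73799591, 252.21380002]])), ([738.4, -245.3, 94.0], 0.8, array([[192.71538224, 257.35051577]])), ([425.3, -36.6, 89.7], 0.66, array([[259.42282148, 167.03860206]]))]
```

View pics/m1.png

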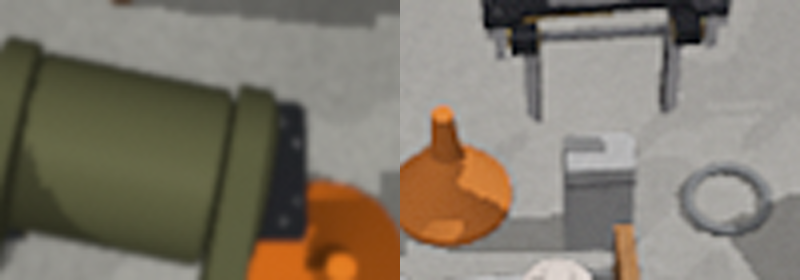

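The scene crop shows the tin standing upright at about (600,190) with the fingers spanning it, clear of the funnel and the ring. I'll regrip it by the narrow edges.

```bash
python3 -m crank '[{"offset":[0,0,-0.015],"spin":0},{"offset":[0,0,-0.032],"spin":0},{"offset":[0,0,-0.05],"spin":0},{"offset":[0,0,-0.068],"spin":0},{"offset":[0,0,-0.084],"spin":0},{"offset":[0,0,-0.096],"spin":0},{"offset":[0,0,-0.102],"spin":0},{"offset":[0,0,-0.102],"spin":0}]' 1
python3 -m crank '[{"offset":[0,0,0],"spin":0},{"offset":[0,0,0],"spin":0},{"offset":[0,0,0],"spin":0},{"offset":[0,0,0],"spin":0},{"offset":[0,0,0],"spin":0},{"offset":[0,0,0],"spin":0},{"offset":[0,0,0],"spin":0},{"offset":[0,0,0],"spin":0}]' 0.5 30
python3 -m crank '[{"offset":[0,0,0.003],"spin":0},{"offset":[0,0,0.015],"spin":0},{"offset":[0,0,0.035],"spin":0},{"offset":[0,0,0.06],"spin":0},{"offset":[0,0,0.085],"spin":0},{"offset":[0,0,0.11],"spin":0},{"offset":[0,0,0.135],"spin":0},{"offset":[0,0,0.16],"spin":0}]' 0.4
```

```text
clock: 13.13
eef_pos: [403.6, -34.5, 60.7]
eef_rot: [3.134, -0.001, -3.123]
wrist_force: [0.5, 0.2, 0.1]
finger_gap: 94.1
clock: 13.8
eef_pos: [403.8, -34.7, 61.1]
eef_rot: [3.135, -0.001, -3.123]
wrist_force: [-2.3, -0.8, 6.1]
finger_gap: 57.9
clock: 14.47
eef_pos: [403.3, -34.5, 222.2]
eef_rot: [3.134, -0.001, -3.122]
wrist_force: [0.1, 0.2, -2.4]
finger_gap: 57.8
```

```bash
python3 -m crank '[{"offset":[0.004,0.015,0],"spin":-4},{"offset":[0.01,0.035,0],"spin":-9},{"offset":[0.015,0.055,0],"spin":-14},{"offset":[0.02,0.075,0],"spin":-19},{"offset":[0.025,0.095,0],"spin":-24},{"offset":[0.03,0.115,0],"spin":-29},{"offset":[0.036,0.135,0],"spin":-34},{"offset":[0.041,0.155,0],"spin":-39}]'
python3 -m crank '[{"offset":[0.006,0.021,0],"spin":-5},{"offset":[0.012,0.042,0],"spin":-10},{"offset":[0.018,0.063,0],"spin":-15},{"offset":[0.023,0.083,0],"spin":-20},{"offset":[0.027,0.1,0],"spin":-24},{"offset":[0.03,0.112,0],"spin":-27},{"offset":[0.032,0.12,0],"spin":-29},{"offset":[0.032,0.121,0],"spin":-29}]'
python3 - <<'E'
from h import *
print(manip.read_state()["eef_pos"],manip.read_state()["eef_rot"])
p=manip.camera("top");q=manip.camera("scene")
a=cv2.resize(p["pixels"][170:290,20:180,::-1],None,fx=2.5,fy=2.5,interpolation=cv2.INTER_CUBIC)
b=cv2.resize(q["pixels"][110:230,300:460,::-1],None,fx=5,fy=5,interpolation=cv2.INTER_CUBIC)
cv2.imwrite("pics/b1.png",b); cv2.imwrite("pics/b1t.png",a)
E
```

```text
clock: 15.13
eef_pos: [444.2, 121.6, 222.0]
eef_rot: [3.135, -0.002, 2.476]
wrist_force: [0.4, 0.1, -2.2]
finger_gap: 58.2
clock: 15.8
eef_pos: [475.9, 243.6, 221.4]
eef_rot: [3.136, -0.002, 1.969]
wrist_force: [-0.6, -0.9, -3.0]
finger_gap: 57.9
[475.92197743 243.642522   221.36698068] [ 3.13619719e+00 -2.47860597e-03  1.96906524e+00]
```

View pics/b1.png

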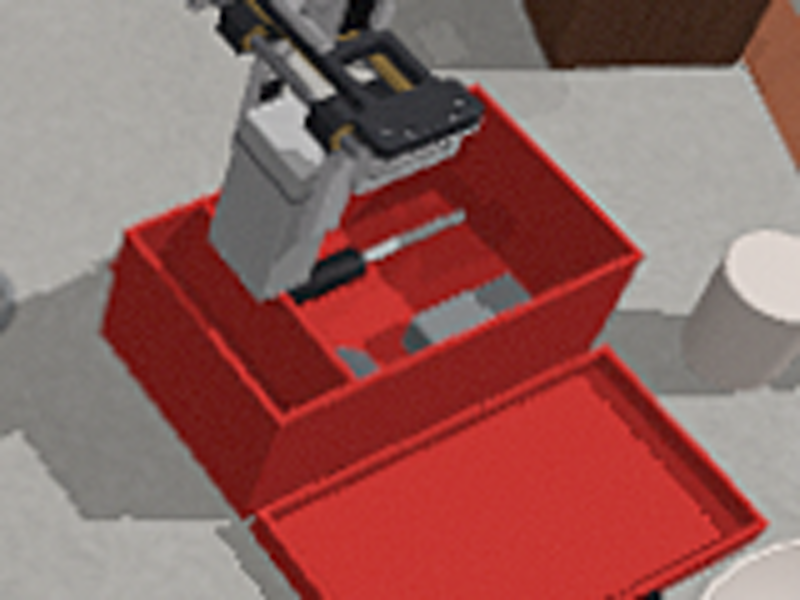

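The scene crop shows the tin held by its narrow edges above the bay. Rim corners are (126,233), (282,418), (640,256) and (480,88), which gives a second measurement of the box.

```bash
python3 - <<'E'
from h import *
q=manip.camera("scene")
P=lambda c,z:onplane(q,(np.array(c,float)-2)/5+[300,110],z)
r=P([[126,233],[282,418],[640,256],[480,88]],113);print(r.round(1).tolist(),r.mean(0))
for a,b in ((0,1),(3,2)):
  e=r[b]-r[a];print(np.linalg.norm(e),np.degrees(np.arctan2(e[1],e[0])))
e=r[3]-r[0];print(np.linalg.norm(e),np.degrees(np.arctan2(-e[0],e[1])))
for T in ([475.9,243.6],):
  th=np.radians(22.8)
  for z in (160.4,):
    X=[[T[0]+np.cos(th)*a-np.sin(th)*b,T[1]+np.sin(th)*a+np.cos(th)*b,z] for a in(-29,29) for b in(-19,19)]
    print(((proj(q,X)-[300,110])*5+2).round())
c=r.mean(0)[:2];t=np.radians(23.2);print("bay",c+118*np.array([np.sin(t),-np.cos(t)]))
E
```

```text
[[410.5, 179.2, 113.0], [562.4, 250.7, 113.0], [447.5, 519.4, 113.0], [291.2, 453.6, 113.0]] [427.89560333 350.73516779 113.        ]
167.95052524192135 25.210991854209105
169.6720749255439 22.838587517907563
299.2172442538025 23.49392444838135
[[207. 238.]
 [257. 218.]
 [260. 304.]
 [310. 283.]]
bay [474.38074866 242.27719775]
```

```bash
python3 -m crank '[{"offset":[0,-0.002,-0.005],"spin":0.4},{"offset":[0,-0.002,-0.015],"spin":0.4},{"offset":[0,-0.002,-0.027],"spin":0.4},{"offset":[0,-0.002,-0.039],"spin":0.4},{"offset":[0,-0.002,-0.051],"spin":0.4},{"offset":[0,-0.002,-0.062],"spin":0.4},{"offset":[0,-0.002,-0.068],"spin":0.4},{"offset":[0,-0.002,-0.07],"spin":0.4}]'
python3 -m crank '[{"offset":[0,0,-0.01],"spin":0},{"offset":[0,0,-0.02],"spin":0},{"offset":[0,0,-0.03],"spin":0},{"offset":[0,0,-0.04],"spin":0},{"offset":[0,0,-0.05],"spin":0},{"offset":[0,0,-0.06],"spin":0},{"offset":[0,0,-0.067],"spin":0},{"offset":[0,0,-0.07],"spin":0}]'
```

```text
clock: 16.62
eef_pos: [475.5, 239.8, 150.3]
eef_rot: [3.138, -0.002, 1.978]
wrist_force: [-0.0, -0.2, -3.3]
finger_gap: 57.9
clock: 17.28
eef_pos: [475.0, 239.6, 78.9]
eef_rot: [3.139, -0.002, 1.978]
wrist_force: [-0.6, -0.9, -2.5]
finger_gap: 57.9
```

No side contact. About 10 mm remain to the floor.

```bash
python3 -m crank '[{"offset":[0,0,-0.003],"spin":0},{"offset":[0,0,-0.005],"spin":0},{"offset":[0,0,-0.007],"spin":0},{"offset":[0,0,-0.008],"spin":0},{"offset":[0,0,-0.009],"spin":0},{"offset":[0,0,-0.0095],"spin":0},{"offset":[0,0,-0.01],"spin":0},{"offset":[0,0,-0.01],"spin":0}]'
```

```text
clock: 17.95
eef_pos: [475.1, 239.7, 69.1]
eef_rot: [3.139, -0.002, 1.978]
wrist_force: [-0.8, -0.2, -1.8]
finger_gap: 57.7
```

```bash
python3 -m crank '[{"offset":[0,0,-0.0005],"spin":0},{"offset":[0,0,-0.001],"spin":0},{"offset":[0,0,-0.001],"spin":0},{"offset":[0,0,-0.0015],"spin":0},{"offset":[0,0,-0.0015],"spin":0},{"offset":[0,0,-0.0015],"spin":0},{"offset":[0,0,-0.0015],"spin":0},{"offset":[0,0,-0.0015],"spin":0}]'
```

```text
clock: 18.62
eef_pos: [475.1, 239.7, 69.0]
eef_rot: [3.139, -0.002, 1.978]
wrist_force: [-9.4, -3.0, 16.3]
finger_gap: 57.7
```

Firm floor contact at TCP z 69, as expected (61 + 8). I release and rise.

```bash
python3 -m crank '[{"offset":[0,0,0.0005],"spin":0},{"offset":[0,0,0.0005],"spin":0},{"offset":[0,0,0.0005],"spin":0},{"offset":[0,0,0.0005],"spin":0},{"offset":[0,0,0.0005],"spin":0},{"offset":[0,0,0.0005],"spin":0},{"offset":[0,0,0.0005],"spin":0},{"offset":[0,0,0.0005],"spin":0}]' 0.85
python3 -m crank '[{"offset":[0,0,0.005],"spin":0},{"offset":[0,0,0.02],"spin":0},{"offset":[0,0,0.04],"spin":0},{"offset":[0,0,0.065],"spin":0},{"offset":[0,0,0.09],"spin":0},{"offset":[0,0,0.115],"spin":0},{"offset":[0,0,0.14],"spin":0},{"offset":[0,0,0.16],"spin":0}]'
python3 -m crank '[{"offset":[-0.01,-0.025,0.01],"spin":0},{"offset":[-0.02,-0.05,0.02],"spin":0},{"offset":[-0.03,-0.08,0.03],"spin":0},{"offset":[-0.04,-0.11,0.03],"spin":0},{"offset":[-0.05,-0.14,0.03],"spin":0},{"offset":[-0.06,-0.17,0.03],"spin":0},{"offset":[-0.07,-0.2,0.03],"spin":0},{"offset":[-0.07,-0.2,0.03],"spin":0}]'
python3 - <<'E'
from h import *
p=manip.camera("top");q=manip.camera("scene")
for n,r in (("top",p),("scene",q)):
  for d in manip.search_frame(r,"tin"): print(n,np.round(d["location"]),round(d["conf"],2))
  for k in "low_tin spice_jar ceramic_pot funnel silicone_ring socket_wrench blender_jar".split(): print(k,[np.round(d["location"]).tolist() for d in manip.search_frame(r,k)[:1]])
a=cv2.resize(p["pixels"][165:285,20:170,::-1],None,fx=3,fy=3); b=cv2.resize(q["pixels"][120:220,310:450,::-1],(450,360))
c=cv2.resize(np.hstack([a[:360],b]),(800,320)); cv2.imwrite("pics/f.png",c)
E
```

```text
clock: 19.28
eef_pos: [475.1, 239.7, 69.4]
eef_rot: [3.139, -0.002, 1.978]
wrist_force: [-0.4, 0.9, 0.4]
finger_gap: 79.5
clock: 19.95
eef_pos: [475.1, 239.8, 231.9]
eef_rot: [3.137, -0.002, 1.978]
wrist_force: [0.2, 0.2, -0.0]
finger_gap: 79.8
clock: 20.62
eef_pos: [403.9, 36.5, 262.6]
eef_rot: [3.136, -0.001, 1.975]
wrist_force: [0.7, 0.2, 0.0]
finger_gap: 80.0
top [ 704. -366.   99.] 0.85
top [472. 236. 118.] 0.65
top [ 704. -146.  116.] 0.65
top [ 714. -250.  114.] 0.56
low_tin [[574.0, -212.0, 163.0]]
spice_jar [[576.0, -276.0, 197.0]]
ceramic_pot [[572.0, -77.0, 180.0]]
funnel [[356.0, -159.0, 34.0]]
silicone_ring []
socket_wrench [[342.0, -286.0, 19.0]]
blender_jar [[353.0, -160.0, 31.0]]
scene [ 738. -147.  107.] 0.84
scene [ 726. -368.   95.] 0.78
scene [ 738. -245.   98.] 0.68
scene [489. 240. 122.] 0.55
low_tin [[602.0, -214.0, 167.0]]
spice_jar [[598.0, -280.0, 171.0]]
ceramic_pot [[595.0, -82.0, 166.0]]
funnel [[378.0, -156.0, 34.0]]
silicone_ring [[376.0, 82.0, 9.0]]
socket_wrench [[356.0, -282.0, 21.0]]
blender_jar [[427.0, -426.0, 131.0]]
```

View pics/f.png

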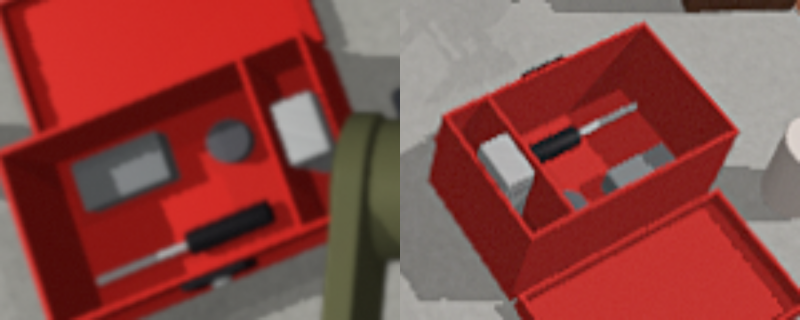

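Both views show the tin upright in the narrow bay, released, with its top just above the rim, and the arm clear. Nothing else has moved, so I hand in.

```bash
python3 -c "
from cell import manip
print(manip.sign_off())"
```

```text
the job is handed in; nothing more can be done
None
```

The tin now stands upright and released in the toolbox's narrow end bay, and I've handed the job in. The hand-in gave no verdict.

**What I did:** I gripped the tin by its broad faces and lifted it about 69 mm, which put its underside about 34 mm above the rail top. I drew it forward, stood it on the bare counter near (404, -35) and let go. I then regripped it by its narrow edges (fingers stopped at 57.9 mm) and lowered it into the bay, with no side force beyond the tin's weight. It came down on the floor at tool height 69 mm, as expected, pressing with under 20 N. The run ended at about 21 s of the 64 s.

**Last checks:**
- **Tin:** both cameras show it upright in the bay, with its top just above the toolbox rim. The arm is clear and the wrist force is about zero.
- **Bystanders:** each was found within about 7 mm of its first reading in the same camera.
- **Disagreements:** in the final top view the network missed the silicone ring and reported the funnel as the blender jar. The scene view found both where they started.

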